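# Isolate the panel and draw the blown fuse

## Robot

A 6-joint arm with a two-finger parallel gripper is mounted at the origin on the work surface. World frame = base frame: x ahead of the robot, y to its left, z up, the work surface at z = 0. Lengths are in m, angles in rad, forces in N, time in s.
With the tool pointing down it reaches from about 0.375 to 0.9 m from the base axis. Payload 3.1 kg.
Tool frame: the origin (TCP) lies midway between the tips of the shut fingers; the grasp point (between the pads) lies 19 mm behind it; z points along the fingers, y is the line along which they close (so a half turn about z gives the same grasp; the last joint's range is limited). The gripper opens to 87 mm and grips with 3 to 60 N. Pads are 19 mm wide; open, the fingers measure 117 mm over their backs; the gripper's body (75 mm by 190 mm) begins 51 mm behind the grasp point.
Start: joints at [-1.306, 0.527, 1.433, -0, 1.181, -0.178], TCP at [0.268, -0.565, 0.223] pointing down, gripper open.
Joint ranges: [-3.08, 3.08], [-0.75, 2.2], [0.22, 2.44], [-1.43, 4.57], [0, 2.65], [-2.85, 2.85]. Speed limits (rad/s): [2.79, 2.79, 3.14, 3.14, 3.14, 3.14].

## Interface

Orientations are given as a 3x3 rotation matrix whose columns are the frame's x, y, z axes.
In Python, from cell import sensors, optics, bot gives the robot as it stands.
- The arm moves only by the shell command python3 -m inch 'ROWS' [FORCE]. ROWS is a JSON object of lists of equal length, an entry for each row: "slide": the shift along the tool's x, y, z in mm, a list of three; "turn": the turn, a rotation vector about the tool's x, y, z in rad, a list of three; "claw": the finger opening in mm, from 0 to 87. A call has 1 to 5 rows; each row shifts and turns the commanded pose from where the row before left it, along the tool's axes as they then stand; what a row does not reach is not made up. A row lasts 1/8 s, in which the tool goes at most 62.5 mm and 10.7 degrees, less where a joint would pass 70% of its speed; a pose out of reach is approached as far as the arm can. A call with a gripper value outside its range is refused whole. The fingers move at their own pace and stop on an object; FORCE is the grip in N (left out, the last holds). Time passes only in rows, so rows that do not move let the fingers close. It gives the time, the measured TCP pose, the force, the opening and the grip force at its end, in the units of the state.
- sensors.observe(): the state, without advancing time (a new reading comes with each control period).
- optics.snapshot(name): name is "scene" or "top" or "wrist"; returns the picture (420x560x3 uint8, red, green, blue); there is no depth.
- optics.calibration(name): a dict with "camera_matrix" (3x3 intrinsics, pixels), "R" (3x3) and "t" (3): a world point X has camera coordinates R X + t. Camera axes: x right, y down, z forward; pixel columns grow to the right and rows downward; lengths in m; the calibration is good to about 2 mm. A picture is of the moment at which its call begins: read the wrist's pose just before it. calibration takes no time and is no camera call; for the wrist camera it gives the pose at the moment of the call.
- bot.close_job(): hands the job in; it is judged then, once.
The state is a dict: "time_s": time; "qpos": joint angles; "dq": joint speeds; "joint_torque": joint torques, N m; "eef_pos": TCP position; "ee_rot": TCP orientation; "wrist_force": force on the tool from outside, world axes, zero at the start; "ft_torque": the same for the moment, N m; "gripper_width": opening from 0.0 (shut) to 1.0 (fully open); "grip_force": force on a finger pad.
Only numpy, scipy, OpenCV 4.12 (cv2) and the standard library are available. Lean on these libraries where they do the work, as an engineer would, in place of code of your own. Each camera call takes 0.05 s, during which the arm holds its last target. There are 200 camera calls.

## Task

One fuse in the three-pole fuse base has blown: its striker pin stands up out of the top of its cap. First switch the big circuit breaker off by bringing its toggle all the way over towards the robot, then press the blown fuse's cap down against its spring, twist it anticlockwise until it comes free, lift the carrier out with its fuse and set it down gently in the white tray, standing or lying. Leave the other two fuses locked in, the breaker off, and the other things on the bench and panel where they are.

Things in the scene. Friction and masses are not known exactly. Their poses are not given: they have to be found in the camera images.
- fusebase: Grey three-pole bayonet fuse base, 92 (x) x 244 (y) mm, fixed on the mounting plate, on either side of the breaker. Origin: centre of its underside, 15 mm above the bench; x away from the robot, y along the row, z up. Three round collars (diameter 62) at y = -80, 0, +80 mm, mouths 78 mm up, each hold one fuse carrier, caps 123 mm up (blown one's pin 137); the blown one may be in any.
- blown_grip (a point): Centre of the grip bar on the blown fuse's black cap: bar 42 long (x), 16 wide (y), 30 mm high (z along the carrier, up). Its foot stands on a flange, diameter 50, 6 mm thick, top face 15 mm below this point. On the bar the raised steel striker pin, diameter 9, reaches 29 mm above this point; only this cap has it raised. Locked home, x is parallel to the fuse base's x (either way about).
- blown_mid (a point): Same loose carrier (0.11 to 0.22 kg), half-way up its axis, 40.5 mm below the grip point. Flat foot, diameter 27, is 55.5 mm below this point; bar top 55.5 mm above. Plug diameter 32, two lugs along x out to diameter 45 at this height, white ceramic cartridge below. Locked home it is 67.5 mm above the fuse base origin; after a 70 mm lift the foot clears the mouth, after 115 mm the other caps.
- mouth (a point): Centre of the middle collar's mouth; the bayonet works alike in all three. Locked, there is a 9 mm gap from flange to mouth. A spring pushes up with 7 N; pressing down takes 12 N at 7 mm and ends at 9 mm. From 6 mm down the cap passes its catch and turns anticlockwise (from above), free at 54 degrees, stopped at 63. There the spring lifts it 5 mm above its locked height and it draws straight up.
- sound1_mid (a point): First of the two sound carriers, same sizes and same point, but its pin is flush with the top of the bar. Must stay locked in.
- sound2_mid (a point): Second sound carrier, the same. Must stay locked in.
- breaker: Grey moulded-case circuit breaker, 161 (x) x 105 (y) x 80 (z) mm, on the mounting plate beside the fuse base. Origin: centre of its underside (15 mm above the bench); x points away from the robot, z up. Its raised middle (72 x 70 mm) has its top 80 mm above the origin; the toggle comes out of its centre.
- toggle (a joint): The breaker's black toggle: 26 mm wide along the breaker's y, 12 mm thick, pivoting about the breaker's y axis at a point 62 mm above the breaker's origin, tip 56 mm from the pivot. Radians: 0 = fully ON, leaning 0.4 rad away from the robot (breaker +x); 0.8 = fully OFF, leaning 0.4 rad towards the robot (breaker -x). It stays where it is put; about 6 N at the tip moves it.
- toggle_tip (a point): Middle of the toggle's rounded tip, about 113 to 118 mm above the origin of the breaker when leaning or upright; it stands about 33 mm proud of the breaker's face.
- tray: White plastic open tray, 240 (x) x 180 (y) x 45 (z) mm, walls and floor 4 mm thick, on the bench. Origin: centre of its underside. The corner at +x, +y holds a relay; the rest is empty.
- relay: Clear plug-in relay 38 x 28 x 52 mm standing in the tray's +x, +y corner; origin under its centre. Bystander.
- screwdriver: Screwdriver 170 mm long lying on the mounting plate beside the breaker. Bystander.
- pliers: Pliers, 160 mm, lying on the bench. Bystander.
- contactor: Spare contactor 76 x 45 x 74 mm standing on the bench. Bystander.
- spanner: Steel spanner, 180 mm, lying on the bench. Bystander.
Things that resemble listed ones, but are neither listed nor needed, are in the scene too. What is shaped like the part that bears blown_grip but orange or turquoise is not meant.

How it is judged:
On the way, in this order (a step that is already met when the one before it is completed fails the run):
1. the breaker is switched off, toggle over towards the robot, with the blown fuse still in its collar (value of joint toggle above 0.65 rad and z of blown_mid in the frame of fusebase below 0.08 m), for 0.2 s.
2. the blown fuse's carrier is free of its catch and drawn up out of the collar (z of blown_mid in the frame of fusebase above 0.14 m), for 0.1 s.
At the end, for the whole second after the job is handed in: The breaker's toggle is off (beyond 0.65 of 0.8 rad), the blown carrier rests still in the white tray, standing or lying (its middle inside the tray walls and less than 68 mm above the bench), and the two sound carriers are still locked home (moved less than 4 mm) (value of joint toggle above 0.65 rad and x of blown_mid in the frame of tray between -0.115 and 0.115 m and y of blown_mid in the frame of tray between -0.085 and 0.085 m and z of blown_mid in the frame of tray below 0.068 m and linear speed of blown below 0.05 m/s and distance of each of sound1_mid, sound2_mid from where it was at the start of the episode below 0.004 m); the robot touches nothing.
It fails at once if the blown carrier dropped: moving faster than 1 m/s (a fall of 50 mm) while the fingers do not hold it (linear speed of blown above 1 m/s and contact force between the fingers and blown below 0.1 N).
It fails at once if a sound carrier pushed, turned or pulled more than 8 mm, or turned by more than 0.3 rad (distance of any of sound1_mid, sound2_mid from where it was at the start of the episode above 0.008 m or angle between the x axis of any of sound1_mid, sound2_mid and the x axis of fusebase, either way round above 0.3 rad).
It fails at once if a bystander moved by more than 30 mm (distance of any of relay, screwdriver, pliers, contactor, spanner from where it was at the start of the episode above 0.03 m).
It also fails if it takes over 61 s, if anything falls off the work surface, if the arm or the gripper's body presses on something with over 40 N, if the wrist force passes 120 N, or if a joint passes its speed limit or range.

## Working session

There is one attempt and no reset: what is moved stays moved. The work goes in short steps, Python scripts to look and compute and a shell command to move; the robot and the scene stay as the last step left them, time stands still between calls to the robot, and variables do not carry over. Pictures are saved under pics/ and viewed, at most 10 in all, crops included, and the job is handed in when it is done.

```bash
mkdir -p pics
python3 - <<'E'
from cell import sensors, optics
import cv2, json
for n in ("scene","top"):
    im=optics.snapshot(n); cv2.imwrite(f"pics/{n}0.png",im[:,:,::-1])
    c=optics.calibration(n); print(n,c)
s=sensors.observe(); print(s)
E
ls
```

```text
scene {'camera_matrix': array([[393.65018621,   0.        , 277.82789559],
       [  0.        , 393.65018621, 207.97004767],
       [  0.        ,   0.        ,   1.        ]]), 'R': array([[-0.75680968,  0.65362268, -0.0040615 ],
       [ 0.52799332,  0.6076608 , -0.59327178],
       [-0.38530788, -0.45113827, -0.80499199]]), 't': array([ 0.41043381, -0.16235785,  1.45263188])}
top {'camera_matrix': array([[540.35361989,   0.        , 285.57794207],
       [  0.        , 540.35361989, 210.8575863 ],
       [  0.        ,   0.        ,   1.        ]]), 'R': array([[ 0.00970257, -0.99985127,  0.01425796],
       [-0.99097654, -0.01152074, -0.13353939],
       [ 0.13368379, -0.01283363, -0.99094094]]), 't': array([-0.06607785,  0.50527825,  1.69497502])}
{'time_s': 0.1, 'qpos': array([-1.30644701e+00,  5.28370585e-01,  1.43378003e+00, -2.23781928e-05,
        1.18139888e+00, -1.78489945e-01]), 'dq': array([-0.00165901, -0.00083222, -0.00450591,  0.00065944, -0.00034733,
        0.0006689 ]), 'joint_torque': array([-6.03011958e-04, -4.40987420e+01, -1.77150661e+01,  6.35481323e-02,
        5.34013531e-02, -5.27330030e-05]), 'eef_pos': array([ 0.26766698, -0.56404845,  0.22166923]), 'ee_rot': array([[ 9.03535100e-01,  4.28513757e-01, -5.31270066e-04],
       [ 4.28513962e-01, -9.03533197e-01,  1.88345806e-03],
       [ 3.27067548e-04, -1.92942711e-03, -9.99998085e-01]]), 'wrist_force': array([-0.72837951,  0.34624811,  0.0983726 ]), 'ft_torque': array([-0.02004257, -0.01725129, -0.05841297]), 'grip_force': 0.0, 'gripper_width': 0.9999758797354545}
pics
```

View pics/scene0.png

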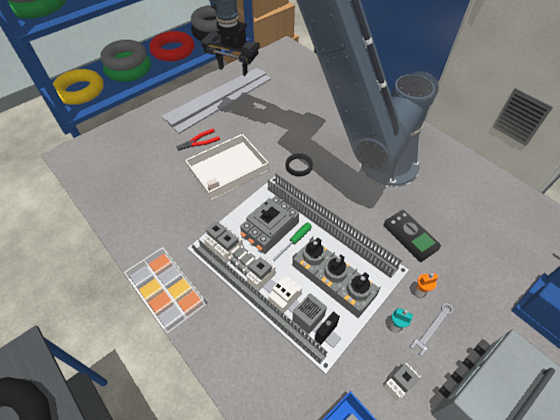

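View pics/top0.png

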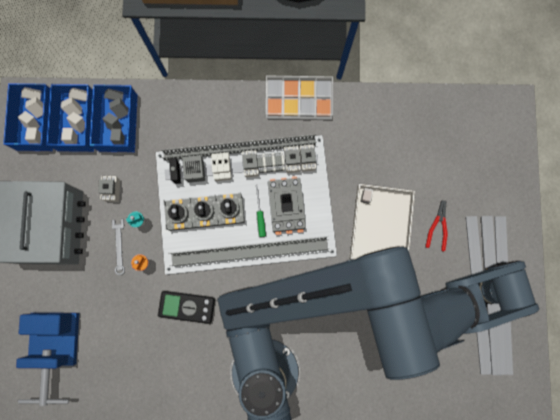

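The scene view shows the breaker near (270,222), the fuse base with three black caps at (315,247), (338,266) and (361,284), and the tray at (228,165). In the top view the caps are at (177,212), (203,210) and (230,207), the breaker toggle at (287,200) and the tray at (382,222). I'll zoom in on these.

```bash
python3 - <<'E'
import cv2,numpy as np
a=cv2.imread("pics/scene0.png")[185:325,230:390]; b=cv2.imread("pics/top0.png")[165:265,150:420]
a=cv2.resize(a,None,fx=2.5*0.8,fy=2.5*0.8,interpolation=3)
a=cv2.resize(cv2.imread("pics/scene0.png")[190:320,235:385],None,fx=2.3,fy=2.3,interpolation=3)
b=cv2.resize(b,(800,296),interpolation=3)
o=np.zeros((600,800,3),np.uint8); o[:299,:345]=a; o[300:596]=b
cv2.imwrite("pics/z0.png",o)
E
cat > h.py <<'E'
import numpy as np
from cell import sensors, optics
def ray(c,uv):
    d=np.linalg.inv(c["camera_matrix"])@[uv[0],uv[1],1]; R=c["R"]; return -R.T@c["t"], R.T@d
def plane(c,uv,z):
    o,d=ray(c,uv); return o+d*(z-o[2])/d[2]
def proj(c,X):
    p=c["camera_matrix"]@(c["R"]@np.asarray(X)+c["t"]); return p[:2]/p[2]
E
```

```text
(no output)
```

View pics/z0.png

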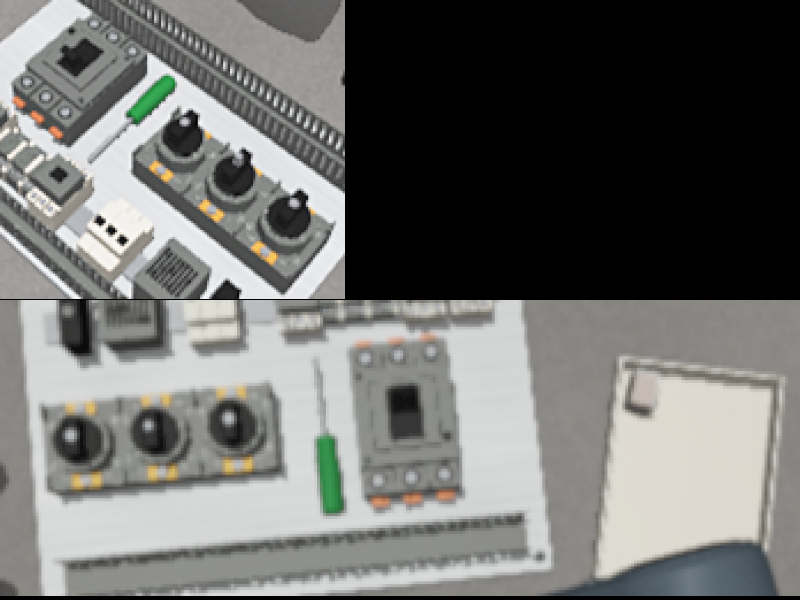

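Crop: the pin looks raised on the middle cap, at crop (240,156); I'll confirm this with the wrist camera. Caps in the top view are at about (176.3,212.6), (202.6,209.9) and (228.3,207.9). The breaker centre is at (287.4,202) and the toggle tip at (286,198).

Run:
```python
from h import *
c=optics.calibration("top"); s=optics.calibration("scene")
def f(x,y): return (150+x/2.963,165+(y-300)/2.96)
for n,p,z in [("cap+",(78,441),.13),("capM",(156,433),.13),("cap-",(232,427),.13),("brk face",(407,410),.095),("tip",(404,393),.13),("trayA",(620,357),.045),("trayB",(783,377),.045)]:
    print(n,plane(c,f(*p),z).round(4))
def g(x,y): return (235+x/2.3,190+y/2.3)
for n,p,z in [("brkface",(80,58),.095),("c-",(182,135),.13),("cM",(232,174),.13),("c+",(288,214),.13),("pinM",(240,156),.15)]: print(n,plane(s,g(*p),z).round(4))
for n,p in [("t1",(228,134)),("t2",(267,158)),("t3",(214,196)),("t4",(186,157))]: print(n,plane(s,p,.045).round(4))
k=optics.calibration("wrist"); print(k, sensors.observe()["eef_pos"])
```

```text
cap+ [0.4838 0.2695 0.13  ]
capM [0.493  0.1907 0.13  ]
cap- [0.5    0.1136 0.13  ]
brk face [ 0.525  -0.0652  0.095 ]
tip [ 0.5373 -0.0614  0.13  ]
trayA [ 0.5934 -0.2961  0.045 ]
trayB [ 0.5735 -0.4727  0.045 ]
brkface [ 0.5236 -0.0586  0.095 ]
c- [0.5196 0.1282 0.13  ]
cM [0.512  0.2045 0.13  ]
c+ [0.5006 0.2817 0.13  ]
pinM [0.4976 0.2001 0.15  ]
t1 [ 0.3785 -0.4772  0.045 ]
t2 [ 0.347  -0.2852  0.045 ]
t3 [ 0.5911 -0.2681  0.045 ]
t4 [ 0.5637 -0.4803  0.045 ]
{'camera_matrix': array([[350.92406735,   0.        , 275.48698903],
       [  0.        , 350.92406735, 210.6306502 ],
       [  0.        ,   0.        ,   1.        ]]), 'R': array([[ 0.42763421, -0.90394977, -0.00194771],
       [-0.87009776, -0.41220197,  0.27022105],
       [-0.24506911, -0.11386106, -0.96279634]]), 't': array([-0.624212  , -0.03206513,  0.39117083])} [ 0.26766698 -0.56404845  0.22166923]
```

```bash
cat >> h.py <<'E'
def plan(target,yaw=None):
    "turn about tool z first, then the slide in the turned tool axes (mm)"
    s=sensors.observe(); R=s["ee_rot"]; y0=np.arctan2(R[1,0],R[0,0])
    yaw=y0 if yaw is None else yaw
    t=-(yaw-y0); ct,st=np.cos(t),np.sin(t)
    R2=R@np.array([[ct,-st,0],[st,ct,0],[0,0,1]])
    return round(t,3),(R2.T@(np.asarray(target)-s["eef_pos"])*1000).round(1)
E
python3 -c "
from h import *
print(plan([.5,.06,.35],.103))"
```

```text
(np.float64(0.34), array([ 295.2, -597.1, -127.3]))
```

```bash
python3 -m inch '{"slide":[[0,0,-20],[0,0,-20],[24,-50,-8],[24,-50,-8],[24,-50,-8]],"turn":[[0,0,0.17],[0,0,0.17],[0,0,0],[0,0,0],[0,0,0]],"claw":[0,0,0,0,0]}' && python3 -m inch '{"slide":[[25,-50,-8],[25,-50,-8],[25,-50,-8],[25,-50,-8],[25,-50,-8]],"turn":[[0,0,0],[0,0,0],[0,0,0],[0,0,0],[0,0,0]],"claw":[0,0,0,0,0]}' && python3 -m inch '{"slide":[[25,-50,-8],[25,-50,-8],[25,-50,-8],[25,-50,0],[0,0,0]],"turn":[[0,0,0],[0,0,0],[0,0,0],[0,0,0],[0,0,0]],"claw":[0,0,0,0,0]}'
python3 - <<'E'
from h import *
import cv2
c=optics.calibration("wrist"); print(sensors.observe()["eef_pos"],sensors.observe()["ee_rot"][:,0])
im=optics.snapshot("wrist"); cv2.imwrite("pics/w1.png",im[:,:,::-1]); np.save("w1.npy",c,allow_pickle=True)
E
```

```text
time_s: 0.72
eef_pos: [0.3242, -0.4063, 0.2863]
ee_rot: [[0.995, 0.102, -0.0], [0.102, -0.995, 0.001], [-0.0, -0.001, -1.0]]
wrist_force: [1.1, -0.2, 0.9]
gripper_width: 0.514
grip_force: 0.0
time_s: 1.35
eef_pos: [0.4229, -0.1448, 0.3266]
ee_rot: [[0.995, 0.102, -0.0], [0.102, -0.995, 0.0], [-0.0, -0.0, -1.0]]
wrist_force: [0.3, 0.2, -0.0]
gripper_width: 0.021
grip_force: 0.0
time_s: 1.98
eef_pos: [0.502, 0.066, 0.3501]
ee_rot: [[0.994, 0.109, -0.0], [0.109, -0.994, 0.001], [-0.0, -0.001, -1.0]]
wrist_force: [-0.4, -0.6, -0.5]
gripper_width: 0.008
grip_force: 0.0
[0.50198917 0.06603786 0.35011133] [ 9.94076172e-01  1.08685204e-01 -3.01079025e-04]
```

View pics/w1.png

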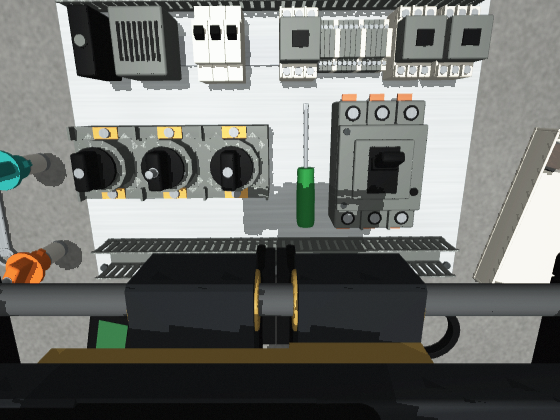

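The wrist view confirms that the middle cap has the raised pin, at about (151,174). The flush pins are at (227,172) and (78,173). The breaker's raised middle is centred near (384,167), with the toggle tip at about (392,157) leaning away.

Run:
```python
from h import *
c=np.load("w1.npy",allow_pickle=True).item()
import cv2
for n,p,z in [("pin",(151,174),.152),("s-",(227,172),.138),("s+",(78,173),.138),("face",(384,168.5),.095),("tip",(392,157),.128),("facebl",(355,197),.095),("facebr",(413,197),.095),("tl",(70,127),.07),("tr",(269,124),.07)]:
    print(n,plane(c,p,z).round(4))
o=cv2.imread("pics/w1.png")
a=cv2.resize(o[110:210,60:280],(800,364),interpolation=3)
b=cv2.resize(o[90:235,320:435],(190,236),interpolation=3)
z=np.zeros((600,800,3),np.uint8);z[:364]=a;z[364:]=0;z[364:600,:190]=b
cv2.imwrite("pics/w1z.png",z)
```

```text
pin [0.5004 0.1956 0.152 ]
s- [0.5084 0.1191 0.138 ]
s+ [0.49   0.2786 0.138 ]
face [ 0.5251 -0.0619  0.095 ]
tip [ 0.5425 -0.0575  0.128 ]
facebl [ 0.4868 -0.0334  0.095 ]
facebr [ 0.4945 -0.1038  0.095 ]
tl [0.5309 0.323  0.07  ]
tr [0.5608 0.0804 0.07  ]
```

View pics/w1z.png

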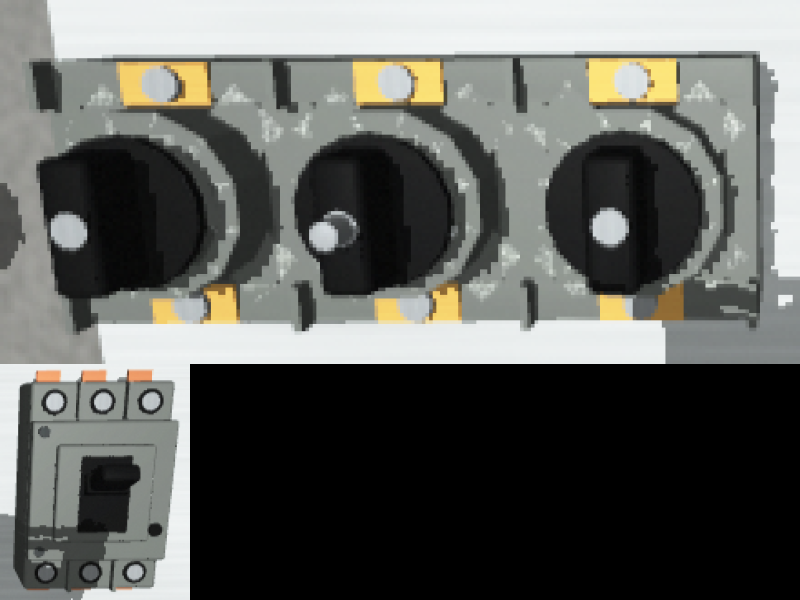

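```bash
python3 -c "
from h import *
print(plan([.588,-.055,.165],.115),plan([.588,-.055,.108],.115))"
```

```text
(np.float64(-0.008), array([ 72.7, 128.3, 184.9])) (np.float64(-0.008), array([ 72.7, 128.3, 241.9]))
```

```bash
python3 -m inch '{"slide":[[24,43,34],[24,43,34],[24.7,42.3,34],[0,0,55],[0,0,55]],"turn":[[0,0,-0.008],[0,0,0],[0,0,0],[0,0,0],[0,0,0]],"claw":[0,0,0,0,0]}' 60 && python3 -m inch '{"slide":[[0,0,30],[0,0,0]],"turn":[[0,0,0],[0,0,0]],"claw":[0,0]}'
```

```text
time_s: 2.65
eef_pos: [0.5873, -0.0598, 0.1369]
ee_rot: [[0.994, 0.107, 0.0], [0.107, -0.994, -0.001], [-0.0, 0.001, -1.0]]
wrist_force: [-0.4, 0.6, -1.1]
gripper_width: 0.002
grip_force: 0.0
time_s: 2.9
eef_pos: [0.5849, -0.0581, 0.1059]
ee_rot: [[0.994, 0.108, -0.007], [0.108, -0.994, 0.002], [-0.007, -0.002, -1.0]]
wrist_force: [-0.1, 0.1, 0.2]
gripper_width: 0.006
grip_force: 0.0
```

```bash
python3 -m inch '{"slide":[[-15,0,0],[-15,0,0],[-12,0,0],[-8,0,0],[-3,0,0]],"turn":[[0,0,0],[0,0,0],[0,0,0],[0,0,0],[0,0,0]],"claw":[0,0,0,0,0]}' && python3 -m inch '{"slide":[[-3,0,0],[-1,0,0]],"turn":[[0,0,0],[0,0,0]],"claw":[0,0]}'
```

```text
time_s: 3.52
eef_pos: [0.5416, -0.0653, 0.113]
ee_rot: [[0.994, 0.109, 0.016], [0.109, -0.994, -0.004], [0.016, 0.006, -1.0]]
wrist_force: [6.6, 1.5, 4.4]
gripper_width: 0.009
grip_force: 3.2
time_s: 3.78
eef_pos: [0.5383, -0.0657, 0.113]
ee_rot: [[0.994, 0.108, 0.018], [0.108, -0.994, -0.004], [0.017, 0.006, -1.0]]
wrist_force: [7.2, 2.0, 5.1]
gripper_width: 0.004
grip_force: 3.8
```

```bash
python3 -m inch '{"slide":[[-5,0,1],[-4,0,1],[-4,0,1],[0,0,0]],"turn":[[0,0,0],[0,0,0],[0,0,0],[0,0,0]],"claw":[0,0,0,0]}'&& python3 -m inch '{"slide":[[-4,0,1],[0,0,0]],"turn":[[0,0,0],[0,0,0]],"claw":[0,0]}'
```

```text
time_s: 4.28
eef_pos: [0.5258, -0.0676, 0.1108]
ee_rot: [[0.994, 0.109, 0.019], [0.109, -0.994, -0.005], [0.018, 0.007, -1.0]]
wrist_force: [5.9, 2.3, 10.6]
gripper_width: 0.004
grip_force: 5.4
time_s: 4.53
eef_pos: [0.5254, -0.068, 0.1107]
ee_rot: [[0.994, 0.107, 0.027], [0.107, -0.994, -0.005], [0.026, 0.008, -1.0]]
wrist_force: [11.2, 4.8, 11.6]
gripper_width: 0.008
grip_force: 8.0
```

```bash
python3 -m inch '{"slide":[[20,0,0],[15,0,-10],[0,0,-50],[0,0,-50],[0,0,0]],"turn":[[0,0,0],[0,0,0],[0,0,0],[0,0,0],[0,0,0]],"claw":[0,0,0,0,0]}' && python3 -c "
from h import *
print(plan([.47,.19,.26],.115))"
```

```text
time_s: 5.15
eef_pos: [0.5524, -0.0631, 0.2208]
ee_rot: [[0.994, 0.11, 0.012], [0.11, -0.994, -0.004], [0.012, 0.006, -1.0]]
wrist_force: [0.1, 0.2, -0.5]
gripper_width: 0.003
grip_force: 0.0
(np.float64(-0.005), array([ -52.4, -260.7,  -41.3]))
```

```bash
python3 -m inch '{"slide":[[-10,-52,-8],[-10,-52,-8],[-10,-52,-8],[-11,-52,-8],[-11,-53,-8]],"turn":[[0,0,-0.005],[0,0,0],[0,0,0],[0,0,0],[0,0,0]],"claw":[40,40,40,40,40]}' && python3 -m inch '{"slide":[[0,0,0],[0,0,0]],"turn":[[0,0,0],[0,0,0]],"claw":[40,40]}'
python3 - <<'E'
from h import *
import cv2
s=sensors.observe(); print(s["eef_pos"],s["ee_rot"])
c=optics.calibration("wrist")
im=optics.snapshot("wrist"); cv2.imwrite("pics/w2.png",im[:,:,::-1]); np.save("w2.npy",c,allow_pickle=True)
E
```

```text
time_s: 5.78
eef_pos: [0.4666, 0.1927, 0.2552]
ee_rot: [[0.993, 0.114, 0.0], [0.114, -0.993, -0.0], [0.0, 0.0, -1.0]]
wrist_force: [0.8, -0.1, -0.1]
gripper_width: 0.434
grip_force: 0.0
time_s: 6.02
eef_pos: [0.4674, 0.1913, 0.2547]
ee_rot: [[0.993, 0.116, 0.0], [0.116, -0.993, -0.001], [0.0, 0.001, -1.0]]
wrist_force: [-0.7, 0.2, -0.8]
gripper_width: 0.457
grip_force: 0.0
[0.4674175  0.19130415 0.25467536] [[ 9.93256413e-01  1.15937827e-01  3.45415448e-04]
 [ 1.15938059e-01 -9.93256161e-01 -7.52103743e-04]
 [ 2.55888748e-04  7.87078662e-04 -9.99999658e-01]]
```

View pics/w2.png

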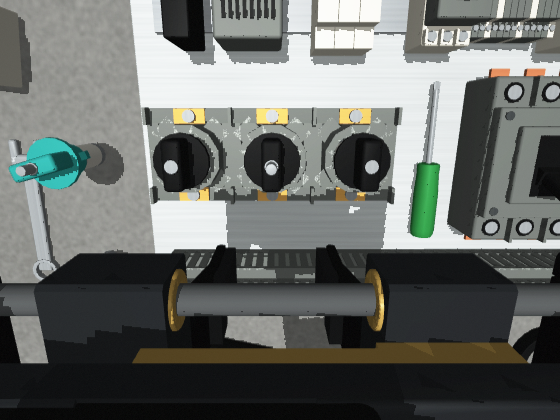

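The wrist view is centred on the middle cap: the raised pin is at (270,168) and the flush pins at (170,168) and (372,167).

Run:
```python
from h import *
c=np.load("w2.npy",allow_pickle=True).item()
for n,p,z in [("pin",(270.5,169),.152),("s+",(170.5,167.5),.138),("s-",(372,167),.138)]:
    print(n,plane(c,p,z).round(4))
p=plane(c,(270.5,169),.152); 
print(plan([p[0],p[1],.125],.115))
```

```text
pin [0.4995 0.1985 0.152 ]
s+ [0.4893 0.2779 0.138 ]
s- [0.5082 0.1181 0.138 ]
(np.float64(-0.0), array([ 32.4,  -4.1, 129.5]))
```

```bash
python3 -m inch '{"slide":[[16,-2,0],[16.4,-2,20],[0,0,40],[0,0,40],[0,0,28]],"turn":[[0,0,0],[0,0,0],[0,0,0],[0,0,0],[0,0,0]],"claw":[40,40,40,40,40]}' && python3 -m inch '{"slide":[[0,0,8],[0,0,4],[0,0,0]],"turn":[[0,0,0],[0,0,0],[0,0,0]],"claw":[40,40,40]}'
```

```text
time_s: 6.7
eef_pos: [0.5004, 0.1983, 0.1244]
ee_rot: [[0.994, 0.113, -0.001], [0.113, -0.994, -0.0], [-0.001, 0.0, -1.0]]
wrist_force: [0.0, 0.4, -0.4]
gripper_width: 0.462
grip_force: 0.0
time_s: 7.08
eef_pos: [0.5003, 0.1995, 0.1152]
ee_rot: [[0.993, 0.115, 0.002], [0.115, -0.993, 0.0], [0.002, -0.0, -1.0]]
wrist_force: [0.7, 0.3, 0.8]
gripper_width: 0.461
grip_force: 0.0
```

Now close on the bar.

```bash
python3 -m inch '{"slide":[[0,0,2],[0,0,0],[0,0,0],[0,0,0]],"turn":[[0,0,0],[0,0,0],[0,0,0],[0,0,0]],"claw":[5,5,5,5]}' 50
```

```text
time_s: 7.58
eef_pos: [0.4995, 0.1994, 0.113]
ee_rot: [[0.993, 0.116, 0.001], [0.116, -0.993, -0.001], [0.001, 0.001, -1.0]]
wrist_force: [-0.6, -1.3, 3.1]
gripper_width: 0.182
grip_force: 50.0
```

```bash
python3 -m inch '{"slide":[[0,0,5],[0,0,5],[0,0,4],[0,0,0]],"turn":[[0,0,0],[0,0,0],[0,0,0],[0,0,0]],"claw":[5,5,5,5]}'
```

```text
time_s: 8.07
eef_pos: [0.4997, 0.1994, 0.1038]
ee_rot: [[0.993, 0.117, 0.003], [0.117, -0.993, -0.001], [0.003, 0.001, -1.0]]
wrist_force: [-7.9, -3.5, 38.0]
gripper_width: 0.178
grip_force: 50.0
```

```bash
python3 -m inch '{"slide":[[0,0,-2],[0,0,0],[0,0,0],[0,0,0]],"turn":[[0,0,0],[0,0,-0.12],[0,0,-0.15],[0,0,-0.15]],"claw":[5,5,5,5]}'
```

```text
time_s: 8.57
eef_pos: [0.501, 0.1994, 0.1039]
ee_rot: [[0.858, 0.514, 0.005], [0.514, -0.858, 0.0], [0.004, 0.002, -1.0]]
wrist_force: [-2.4, -4.4, 21.5]
gripper_width: 0.178
grip_force: 50.1
```

```bash
python3 -m inch '{"slide":[[0,0,0],[0,0,0],[0,0,0],[0,0,0],[0,0,0]],"turn":[[0,0,-0.15],[0,0,-0.15],[0,0,-0.15],[0,0,-0.14],[0,0,0]],"claw":[5,5,5,5,5]}'
```

```text
time_s: 9.2
eef_pos: [0.5008, 0.1995, 0.1039]
ee_rot: [[0.429, 0.903, 0.004], [0.903, -0.429, 0.0], [0.002, 0.004, -1.0]]
wrist_force: [-3.0, -3.2, 22.7]
gripper_width: 0.177
grip_force: 50.0
```

```bash
python3 -m inch '{"slide":[[0,0,-6],[0,0,-8],[0,0,-8],[0,0,-8],[0,0,0]],"turn":[[0,0,0],[0,0,0],[0,0,0],[0,0,0],[0,0,0]],"claw":[5,5,5,5,5]}'
```

```text
time_s: 9.82
eef_pos: [0.4991, 0.1998, 0.1307]
ee_rot: [[0.43, 0.903, 0.0], [0.903, -0.43, 0.0], [0.0, -0.0, -1.0]]
wrist_force: [-0.3, -0.3, -0.8]
gripper_width: 0.175
grip_force: 50.0
```

```bash
python3 -m inch '{"slide":[[0,0,-20],[0,0,-35],[0,0,-35],[0,0,-35],[0,0,-20]],"turn":[[0,0,0],[0,0,0],[0,0,0],[0,0,0],[0,0,0]],"claw":[5,5,5,5,5]}' && python3 -c "
from h import *
print(sensors.observe()['wrist_force'],plan([.43,-.385,.275],-.112),plan([.43,-.385,.275]))"
```

```text
time_s: 10.45
eef_pos: [0.4994, 0.1998, 0.2768]
ee_rot: [[0.43, 0.903, 0.001], [0.903, -0.43, 0.0], [0.001, 0.001, -1.0]]
wrist_force: [1.7, 0.7, -1.9]
gripper_width: 0.178
grip_force: 50.0
[ 1.74163853  0.69694962 -1.87838441] (np.float64(1.238), array([ -3.6, 588.9,   1.5])) (np.float64(-0.0), array([-557.7,  189. ,    1.5]))
```

```bash
python3 -m inch '{"slide":[[0,0,0],[0,0,0],[0,0,0],[0,0,0],[0,0,0]],"turn":[[0,0,0.17],[0,0,0.18],[0,0,0.18],[0,0,0.18],[0,0,0.18]],"claw":[5,5,5,5,5]}' && python3 -m inch '{"slide":[[0,0,0],[0,0,0],[0,20,0],[0,40,0],[0,45,0]],"turn":[[0,0,0.18],[0,0,0.17],[0,0,0],[0,0,0],[0,0,0]],"claw":[5,5,5,5,5]}' && python3 -m inch '{"slide":[[0,45,0],[0,45,0],[0,45,0],[0,45,0],[0,45,0]],"turn":[[0,0,0],[0,0,0],[0,0,0],[0,0,0],[0,0,0]],"claw":[5,5,5,5,5]}' && python3 -m inch '{"slide":[[0,45,0],[0,45,0],[0,45,0],[0,45,0],[0,40,0]],"turn":[[0,0,0],[0,0,0],[0,0,0],[0,0,0],[0,0,0]],"claw":[5,5,5,5,5]}'  && python3 -m inch '{"slide":[[0,20,0],[0,10,0],[0,0,0]],"turn":[[0,0,0],[0,0,0],[0,0,0]],"claw":[5,5,5]}'
python3 - <<'E'
from h import *
import cv2
c=optics.calibration("scene")
im=optics.snapshot("scene"); w=optics.snapshot("wrist")
cv2.imwrite("pics/p3.png",np.hstack([cv2.resize(im[80:320,140:420],(400,343)),cv2.resize(w,(400,343))])[:,:,::-1])
E
```

```text
time_s: 11.08
eef_pos: [0.4985, 0.1996, 0.2746]
ee_rot: [[0.974, 0.228, -0.002], [0.228, -0.974, -0.0], [-0.002, -0.0, -1.0]]
wrist_force: [-0.5, -0.4, -1.0]
gripper_width: 0.178
grip_force: 50.0
time_s: 11.7
eef_pos: [0.4863, 0.0936, 0.2751]
ee_rot: [[0.994, -0.109, -0.001], [-0.109, -0.994, -0.001], [-0.001, 0.001, -1.0]]
wrist_force: [0.8, 0.3, -0.8]
gripper_width: 0.176
grip_force: 50.0
time_s: 12.32
eef_pos: [0.4601, -0.1303, 0.2753]
ee_rot: [[0.994, -0.111, -0.001], [-0.111, -0.994, 0.0], [-0.001, 0.0, -1.0]]
wrist_force: [1.1, 0.5, -1.8]
gripper_width: 0.18
grip_force: 50.0
time_s: 12.95
eef_pos: [0.4347, -0.3488, 0.275]
ee_rot: [[0.994, -0.112, -0.001], [-0.112, -0.994, 0.001], [-0.001, -0.0, -1.0]]
wrist_force: [0.9, -0.9, -1.2]
gripper_width: 0.183
grip_force: 50.0
time_s: 13.32
eef_pos: [0.4328, -0.376, 0.2753]
ee_rot: [[0.994, -0.113, -0.0], [-0.113, -0.994, 0.001], [-0.001, -0.001, -1.0]]
wrist_force: [-0.3, 1.3, -1.7]
gripper_width: 0.179
grip_force: 50.0
```

View pics/p3.png

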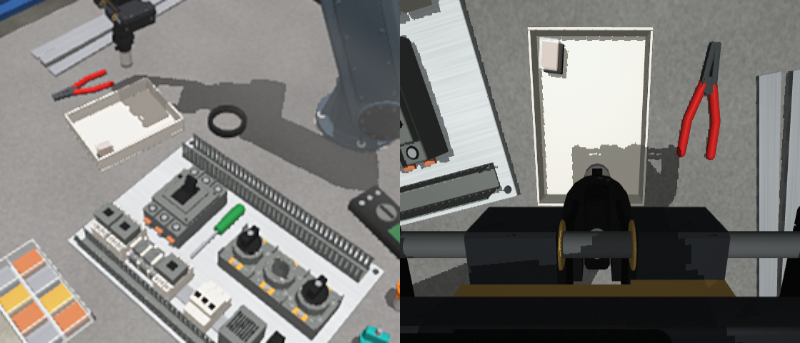

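The middle collar is empty, the toggle leans towards the robot, and the carrier is in the gripper. The tray rim corners in the wrist picture are at (528,28), (653,28), (645,205) and (537,205).

Run:
```python
from h import *
c=optics.calibration("wrist")
P=np.array([plane(c,((u-400)*1.4,v*420/343),.045) for u,v in [(528,28),(653,28),(645,205),(537,205)]]);print(P.round(3),P.mean(0))
m=P.mean(0); print(plan([m[0]-.02,m[1]-.01,.1]))
```

```text
[[ 0.594 -0.295  0.045]
 [ 0.573 -0.472  0.045]
 [ 0.338 -0.446  0.045]
 [ 0.358 -0.265  0.045]] [ 0.46589174 -0.36929607  0.045     ]
(np.float64(-0.0), array([ 13.3,   3. , 175.4]))
```

```bash
python3 -m inch '{"slide":[[13,3,20],[0,0,45],[0,0,50],[0,0,40],[0,0,17]],"turn":[[0,0,0],[0,0,0],[0,0,0],[0,0,0],[0,0,0]],"claw":[5,5,5,5,5]}' && python3 -m inch '{"slide":[[0,0,4],[0,0,3],[0,0,3],[0,0,2],[0,0,0]],"turn":[[0,0,0],[0,0,0],[0,0,0],[0,0,0],[0,0,0]],"claw":[5,5,5,5,5]}'
```

```text
time_s: 14.05
eef_pos: [0.4451, -0.3786, 0.1015]
ee_rot: [[0.994, -0.112, -0.003], [-0.112, -0.994, 0.004], [-0.003, -0.004, -1.0]]
wrist_force: [-0.9, -0.5, -1.6]
gripper_width: 0.183
grip_force: 50.0
time_s: 14.68
eef_pos: [0.4457, -0.3812, 0.0919]
ee_rot: [[0.993, -0.114, 0.0], [-0.114, -0.993, -0.0], [0.0, 0.0, -1.0]]
wrist_force: [1.3, 0.2, -1.7]
gripper_width: 0.179
grip_force: 50.0
```

```bash
python3 -m inch '{"slide":[[0,0,1],[0,0,1],[0,0,1],[0,0,0]],"turn":[[0,0,0],[0,0,0],[0,0,0],[0,0,0]],"claw":[5,5,5,5]}'
```

```text
time_s: 15.18
eef_pos: [0.4459, -0.3813, 0.0899]
ee_rot: [[0.993, -0.114, 0.0], [-0.114, -0.993, -0.001], [0.001, 0.001, -1.0]]
wrist_force: [-1.0, 0.9, 7.3]
gripper_width: 0.178
grip_force: 50.0
```

Foot contact, about 7 N. Release slowly at lower grip, then withdraw straight up.

```bash
python3 -m inch '{"slide":[[0,0,-0.7],[0,0,0],[0,0,0]],"turn":[[0,0,0],[0,0,0],[0,0,0]],"claw":[5,5,5]}' 4 && python3 -m inch '{"slide":[[0,0,0],[0,0,0],[0,0,0],[0,0,0]],"turn":[[0,0,0],[0,0,0],[0,0,0],[0,0,0]],"claw":[20,28,45,50]}' && python3 -m inch '{"slide":[[0,0,-15],[0,0,-30],[0,0,-40],[0,0,-40],[0,0,-20]],"turn":[[0,0,0],[0,0,0],[0,0,0],[0,0,0],[0,0,0]],"claw":[50,50,50,50,50]}'
python3 - <<'E'
from h import *
import cv2
im=optics.snapshot("scene"); w=optics.snapshot("wrist")
cv2.imwrite("pics/p4.png",np.hstack([cv2.resize(im[80:320,140:420],(400,343)),cv2.resize(w,(400,343))])[:,:,::-1])
E
```

```text
time_s: 15.55
eef_pos: [0.446, -0.3814, 0.0899]
ee_rot: [[0.993, -0.114, 0.001], [-0.114, -0.993, -0.001], [0.001, 0.001, -1.0]]
wrist_force: [-1.1, 0.9, 5.2]
gripper_width: 0.185
grip_force: 4.0
time_s: 16.05
eef_pos: [0.4456, -0.381, 0.089]
ee_rot: [[0.993, -0.114, -0.0], [-0.114, -0.993, 0.0], [-0.0, -0.0, -1.0]]
wrist_force: [-0.3, -0.7, -0.5]
gripper_width: 0.465
grip_force: 0.0
time_s: 16.68
eef_pos: [0.4465, -0.382, 0.2381]
ee_rot: [[0.993, -0.114, 0.003], [-0.114, -0.993, -0.004], [0.004, 0.004, -1.0]]
wrist_force: [-0.5, -0.1, -0.2]
gripper_width: 0.575
grip_force: 0.0
```

View pics/p4.png

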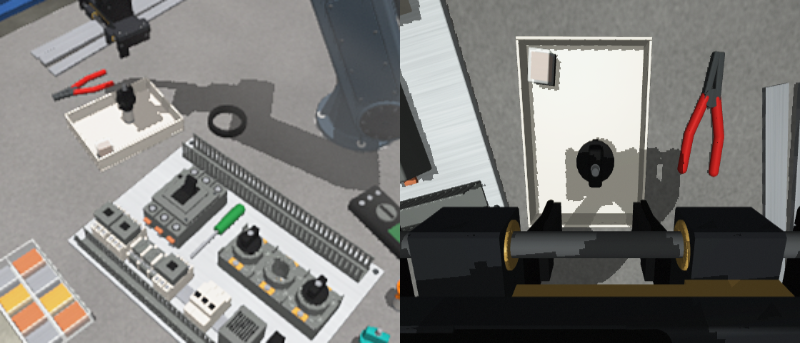

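The carrier stands upright in the tray (wrist half, at (595,162)). The toggle is over towards the robot, the two sound caps are in place, and the gripper is clear.

```bash
python3 -m inch '{"slide":[[0,0,0],[0,0,0]],"turn":[[0,0,0],[0,0,0]],"claw":[50,50]}' && python3 -c "
from cell import bot
print(bot.close_job())"
```

```text
time_s: 17.02
eef_pos: [0.445, -0.3803, 0.233]
ee_rot: [[0.993, -0.114, -0.002], [-0.114, -0.993, 0.002], [-0.002, -0.002, -1.0]]
wrist_force: [0.0, -0.1, -0.2]
gripper_width: 0.577
grip_force: 0.0
the job is handed in; nothing more can be done
None
```

I switched the breaker off, moved the blown fuse from the middle collar to stand in the white tray, and handed the job in at about 17 s; the last pictures showed both sound fuses still in place, but no verdict came back.

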